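# Put reagent bottles away in a bolted two-door locker

## Robot

A 7-joint arm with a two-finger parallel gripper is mounted at the origin on the work surface. World frame = base frame: x ahead of the robot, y to its left, z up, the work surface at z = 0. Lengths are in mm, angles in degrees, forces in N, time in s.
With the tool pointing down it reaches from about 400 to 850 mm from the base axis. Payload 10.4 kg.
Tool frame: the origin (TCP) lies midway between the tips of the shut fingers; the grasp point (between the pads) lies 19 mm behind it; z points along the fingers, y is the line along which they close (so a half turn about z gives the same grasp; the last joint's range is limited). The gripper opens to 87 mm and grips with 3 to 60 N. Pads are 19 mm wide; open, the fingers measure 117 mm over their backs; the gripper's body (75 mm by 190 mm) begins 51 mm behind the grasp point.
Start: joints at [64.767, 19.034, -3.707, 83.658, 1.238, 77.344, -5.071], TCP at [253.618, -571.253, 222.576] pointing down, gripper open.
Joint ranges: [-148.97, 148.97], [-28.65, 121.19], [-84.17, 76.75], [9.2, 138.47], [-72.65, 252.65], [3.7, 117.97], [-149.18, 149.18]. Speed limits (degrees/s): [127.2, 127.2, 159.86, 159.86, 180, 180, 180].

## Interface

Orientations are given as a 3x3 rotation matrix whose columns are the frame's x, y, z axes.
In Python, from cell import * gives the robot as it stands.
- The arm moves only by the tool apply_moves, never from a script. Its argument "rows" is a list that holds one entry, the list of rows, each a list of 7 numbers: the shift along the tool's x, y, z in mm, then the turn, a rotation vector about the tool's x, y, z in degrees, then the opening, from 0 (shut) to 1 (fully open). A call has 1 to 20 rows; each row is the pose to reach, as a shift and turn from the pose commanded when the call began, along the tool's axes at that moment; what a row does not reach only later rows make up. A row lasts 1/8 s, in which the tool goes at most 62.5 mm and 10.7 degrees, less where a joint would pass 70% of its speed; a pose out of reach is approached as far as the arm can. A call with a gripper value outside its range is refused whole. The fingers move at their own pace and stop on an object; the grip force is fixed at half the most. Time passes only in rows, so rows that repeat a pose let the fingers close. It gives the time, the measured TCP pose, the force, the opening and the grip force at its end, in the units of the state.
- sense(): the state, without advancing time (a new reading comes with each control period).
- grab_frame(name): name is "side" or "top"; returns a dict with "img" (384x512x3 uint8, red, green, blue), "vfov" (degrees; the focal length in pixels is half the picture's height over the tangent of half this angle, whatever the lens; pixels are square), "cx", "cy" (the principal point, pixels), "extrinsics" (4x4, takes a point from world to camera coordinates). Camera axes: x right, y down, z forward; pixel columns grow to the right and rows downward; lengths in mm; the calibration is good to about 2 mm. A picture is of the moment at which its call begins. There is no depth.
- job_done(): hands the job in; it is judged then, once.
Trained networks look in a picture, given as the dict that the camera call returned (one of the last four; its "shot" number tells which), for a name from the list of things; names that differ only in an ending like _2 or _b are one class to them, and where a whole thing is asked for, a point or a joint stands for the part that bears it (a point fixed in the world has none). Each returns a list of dicts, best first, with "confidence" (0 to 1); they miss things now and then, are a little off and sometimes report something else, mostly with a low value. They report only what shows in the picture. A call takes as long as a camera call. They do not tell look-alikes from the thing itself.
- recognise(picture, target): "bbox" ([left, top, right, bottom] in pixels, round what is visible of it).
- regions_of(picture, target): "pixels" (384x512 bool, what is visible of it) and "bbox" ([left, top, right, bottom] in pixels, round what is visible of it).
The state is a dict: "clock": time; "joint_pos": joint angles; "dq": joint speeds; "effort": joint torques, N m; "eef_pos": TCP position; "eef_rot": TCP orientation; "force": force on the tool from outside, world axes, zero at the start; "ft_torque": the same for the moment, N m; "gripper_width": finger opening in mm; "gripper_force": force on a finger pad.
Only numpy, scipy, OpenCV 4.12 (cv2) and the standard library are available. Lean on these libraries where they do the work, as an engineer would, in place of code of your own. Each camera call takes 0.05 s, during which the arm holds its last target. There are 200 camera calls.

## Task

Open both doors of the small red reagent locker (the right-hand leaf is held by an upright bolt that has to be lifted first) and put every amber bottle that stands on the bench beside it into a roof slot of its own, its body under the roof and its cap above: fill both slots behind the bolted leaf first, and put a third bottle, if there is one, into the free slot behind the other leaf. Then shut the bolted leaf and push its bolt right down, and last shut the other leaf, which laps over it. Leave the bottle already in the locker in its slot, and do not knock over the flask, jar or bowl that stand about.

Things in the scene. Friction and masses are not known exactly. Their poses are not given: they have to be found in the camera images.
- locker: dark red locker, 300 mm wide, fixed, place and yaw vary. Origin on the bench under the middle of the roof's front edge; x into the locker, y to its left end seen from the robot. Floor 10 mm thick, from 30 mm in front of the origin to the back wall (inside at x = 122 mm). Leaf faces at x = -18 mm. White roof from 115 to 121 mm above the bench with four 28 mm slots open at the front
- roof_front (a point): point in the middle of the roof's front edge, on its top, 121 mm above the bench. A bottle standing on the locker's floor has its shoulder's top 10 mm below the roof's underside and its cap's lower edge 7 mm above the roof's top: it goes in only from the front, its neck in a slot
- slot0 (a point): the first (outermost right) slot from the locker's right-hand end, behind the bolted (right-hand) leaf: point on the locker's floor (10 mm above the bench), 55 mm behind the roof's front edge, where a bottle's axis belongs. The 28 mm slot in the roof runs along the locker's x over this point, open in front, and ends 23 mm beyond it.
- slot1 (a point): the second slot from the locker's right-hand end, behind the bolted (right-hand) leaf: point on the locker's floor (10 mm above the bench), 55 mm behind the roof's front edge, where a bottle's axis belongs. The 28 mm slot in the roof runs along the locker's x over this point, open in front, and ends 23 mm beyond it.
- slot2 (a point): the third slot from the locker's right-hand end, behind the plain (left-hand) leaf: point on the locker's floor (10 mm above the bench), 55 mm behind the roof's front edge, where a bottle's axis belongs. The 28 mm slot in the roof runs along the locker's x over this point, open in front, and ends 23 mm beyond it.
- slot3 (a point): the fourth (outermost left) slot from the locker's right-hand end, behind the plain (left-hand) leaf: point on the locker's floor (10 mm above the bench), 55 mm behind the roof's front edge, where a bottle's axis belongs. The 28 mm slot in the roof runs along the locker's x over this point, open in front, and ends 23 mm beyond it.
- leaf_plain (a joint): left-hand (+y) door leaf, 147 mm wide, top edge 116 mm above the bench, 15 mm thick, hinged at that end of the locker. 0 = shut, grows as it swings towards the robot, to 1.75; 1.57 is square to the front. Light, stays where left. A steel strip on its free edge laps 10 mm over the front of the bolted leaf, so it must be opened first and shut last. May start ajar
- leaf_plain_handle (a point): round steel upright post (12 mm diameter, from 67 to 142 mm above the bench) standing 36 mm in front of the face of the left-hand leaf, 83 mm along the leaf from its hinge: the pull. The point is on the post's axis, 127 mm above the bench.
- leaf_plain_hinge (a point): point on the vertical hinge axis of the left-hand leaf, 127 mm above the bench.
- leaf_bolted (a joint): right-hand (-y) door leaf, 147 mm wide, top edge 116 mm above the bench, 15 mm thick, hinged at that end of the locker. 0 = shut, grows as it swings towards the robot, to 1.75; 1.57 is square to the front. Light, stays where left. Held shut by its bolt until the bolt is lifted.
- leaf_bolted_handle (a point): round steel upright post (12 mm diameter, from 67 to 142 mm above the bench) standing 36 mm in front of the face of the right-hand leaf, 83 mm along the leaf from its hinge: the pull. The point is on the post's axis, 127 mm above the bench.
- leaf_bolted_hinge (a point): point on the vertical hinge axis of the right-hand leaf, 127 mm above the bench.
- bolt (a joint): upright bolt in the thickness of the right-hand leaf, 132 mm from its hinge, in m: 0 = right down (its foot in the hole of the locker's floor, leaf locked), 0.018 = fully lifted; free of the floor from 0.010. Stiff (about 3 N), stays where it is left; it must be lifted for the leaf to swing either way and goes down only with the leaf shut or clear of the locker's floor
- bolt_knob (a point): middle of the bolt's steel knob, a cylinder 18 mm in diameter and 28 mm tall on an 8 mm rod; at 142 mm above the bench when the bolt is down; it moves with the bolt and the leaf
- b1_centre (a point): amber bottle, paper band, black cap, 156 mm tall, 0.25 kg, bottom-heavy: body 56 mm diameter up to 75 mm, shoulder narrowing to the 18 mm neck at 95 mm, cap 34 mm diameter from 118 to 156 mm above its foot. Point on its axis half-way up, 78 mm above its foot (59 mm below the cap's middle). Starts on the bench left or right of the locker, to be put away; None if absent.
- b2_centre (a point): amber bottle, paper band, black cap, 156 mm tall, 0.25 kg, bottom-heavy: body 56 mm diameter up to 75 mm, shoulder narrowing to the 18 mm neck at 95 mm, cap 34 mm diameter from 118 to 156 mm above its foot. Point on its axis half-way up, 78 mm above its foot (59 mm below the cap's middle). Starts on the bench left or right of the locker, to be put away; None if absent.
- b3_centre (a point): amber bottle, paper band, black cap, 156 mm tall, 0.25 kg, bottom-heavy: body 56 mm diameter up to 75 mm, shoulder narrowing to the 18 mm neck at 95 mm, cap 34 mm diameter from 118 to 156 mm above its foot. Point on its axis half-way up, 78 mm above its foot (59 mm below the cap's middle). Starts on the bench left or right of the locker, to be put away; None if absent.
- stock1_centre (a point): amber bottle, paper band, black cap, 156 mm tall, 0.25 kg, bottom-heavy: body 56 mm diameter up to 75 mm, shoulder narrowing to the 18 mm neck at 95 mm, cap 34 mm diameter from 118 to 156 mm above its foot. Point on its axis half-way up, 78 mm above its foot (59 mm below the cap's middle). Already stored in slot2; None if that slot is empty (one of stock1, stock2 is there).
- stock2_centre (a point): amber bottle, paper band, black cap, 156 mm tall, 0.25 kg, bottom-heavy: body 56 mm diameter up to 75 mm, shoulder narrowing to the 18 mm neck at 95 mm, cap 34 mm diameter from 118 to 156 mm above its foot. Point on its axis half-way up, 78 mm above its foot (59 mm below the cap's middle). Already stored in slot3; None if that slot is empty (one of stock1, stock2 is there).
- flask: bystander: conical glass flask, 72 mm wide, 104 mm tall, among the bottles; origin at its foot
- jar: bystander: white jar with blue lid, 66 mm diameter, 75 mm tall, at the right; origin at its foot
- crucible: bystander: small white bowl, 56 mm diameter, 40 mm tall, at the left; origin at its foot
Not all that is in view belongs to the job. What is shaped like the part that bears b3_centre but purple is not meant.

How it is judged:
By the outcome, as a careful person would: the job done as asked, in the order asked, and still so for the second after the job is handed in, with the robot touching nothing.
Of b1, b2, b3 only 2 to 3 are there at a start; the rules pass over those that are not, and their reading is None.
Of stock1, stock2 only 1 to 1 are there at a start; the rules pass over those that are not, and their reading is None.
At some moment in a run one of b1, b2, b3 may be knocked a few centimetres aside while the robot is not near it.
It also fails if it takes over 210 s, if anything falls off the work surface, if the arm or the gripper's body presses on something with over 40 N, if the wrist force passes 120 N, or if a joint passes its speed limit or range.

## Working session

There is one attempt and no reset: what is moved stays moved. The work goes in short steps, Python scripts to look and compute and a tool call to move; the robot and the scene stay as the last step left them, time stands still between calls to the robot, and variables do not carry over. Pictures are saved under pics/ and viewed, at most 15 in all, crops included, and the job is handed in when it is done.

Besides the shell and the picture viewer there is one more tool, called after ">>>" as name([rows], argument=value, ...), one row to a line, values as JSON. apply_moves: Moves the arm, as the interface text tells. Its arguments: {"type":"object","properties":{"rows":{"type":"array","items":{"type":"array","items":{"type":"array","items":{"type":"number"}}}}},"required":["rows"]}

```bash
ls; mkdir -p pics; python3 - <<'E'
from cell import *
import cv2,numpy as np
for n in("side","top"):
    f=grab_frame(n); cv2.imwrite(f"pics/{n}0.png",cv2.resize(f["img"][:,:,::-1],(800,600),interpolation=cv2.INTER_CUBIC))
    print(n,f["vfov"],f["cx"],f["cy"],np.round(f["extrinsics"],3).tolist())
s=sense();print(s["clock"],s["eef_pos"],np.round(s["eef_rot"],3).tolist(),s["gripper_width"])
E
```

```text
pics
side 42.665018603290676 247.3806416222344 193.48398268831048 [[-0.814, -0.58, 0.012, 448.586], [-0.395, 0.54, -0.743, 299.106], [0.425, -0.61, -0.669, 1205.982], [0.0, 0.0, 0.0, 1.0]]
top 53.55833583154703 254.0918859893869 187.91631068596524 [[0.014, -1.0, 0.012, -7.194], [-0.996, -0.015, -0.09, 545.971], [0.09, -0.01, -0.996, 1165.183], [0.0, 0.0, 0.0, 1.0]]
0.1 [ 253.46426867 -570.93298355  221.84031593] [[0.914, 0.406, -0.001], [0.406, -0.914, 0.001], [-0.0, -0.001, -1.0]] 86.80590029743962
```

View pics/side0.png

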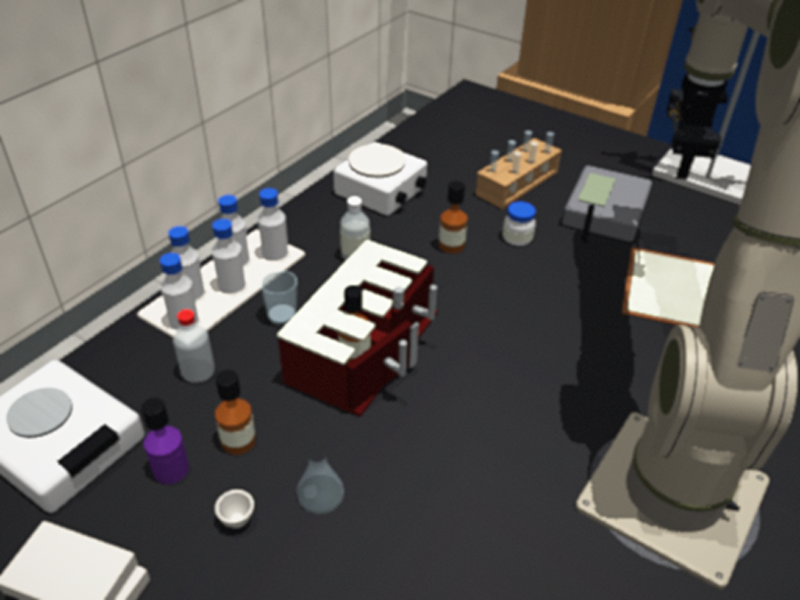

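View pics/top0.png

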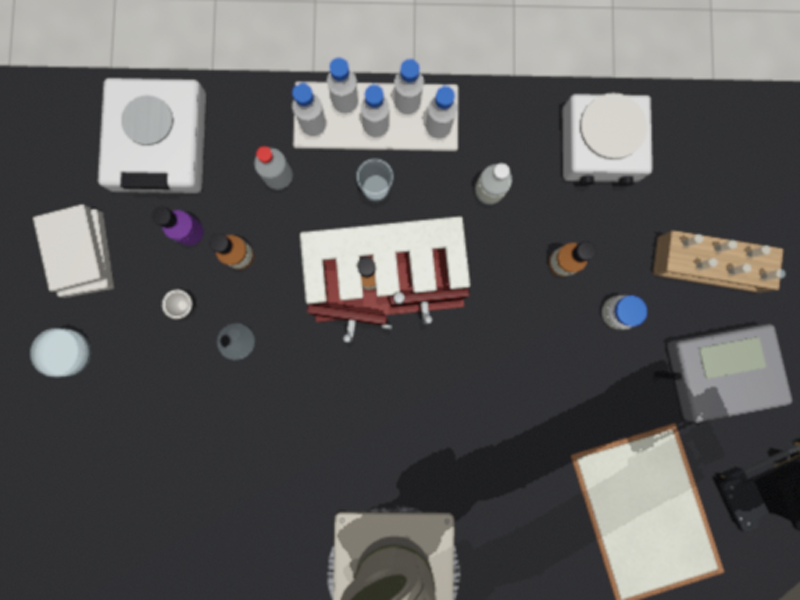

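The side view shows amber bottles at (235,415) and (453,220), purple look-alike at (165,440); top view: ambers at (235,250) left and (570,258) right, purple at (182,228). So two bottles to store; a stock bottle stands in slot2 (367,270), and the plain leaf is slightly ajar.

```bash
cat > h.py <<'E'
from cell import *
import cv2,numpy as np
from scipy.optimize import least_squares
def K(f):
    F=f["img"].shape[0]/2/np.tan(np.radians(f["vfov"])/2); return F
def proj(f,p):
    E=np.array(f["extrinsics"]); c=E[:3,:3]@np.asarray(p,float)+E[:3,3]; F=K(f)
    return np.array([F*c[0]/c[2]+f["cx"],F*c[1]/c[2]+f["cy"]])
def ray(f,uv,z):
    E=np.array(f["extrinsics"]);F=K(f);R=E[:3,:3];o=-R.T@E[:3,3]
    d=R.T@np.array([(uv[0]-f["cx"])/F,(uv[1]-f["cy"])/F,1]); return o+d*(z-o[2])/d[2]
def tri(fs,uvs):
    p0=ray(fs[0],uvs[0],100)
    return least_squares(lambda p:np.r_[proj(fs[0],p)-uvs[0],proj(fs[1],p)-uvs[1]],p0)
def blobs(m):
    n,l,s,c=cv2.connectedComponentsWithStats(m.astype(np.uint8)); return l,s,c
E
python3 - <<'E'
from h import *
T=grab_frame("top");S=grab_frame("side")
im=T["img"].astype(int)
m=((im.min(2)>150)).astype(np.uint8); m[:135]=0;m[205:]=0;m[:,:185]=0;m[:,305:]=0
l,s,c=blobs(m);k=1+np.argmax(s[1:,4]);m=l==k
cn=np.vstack(cv2.findContours(m.astype(np.uint8),0,2)[0])
b=cv2.boxPoints(cv2.minAreaRect(cn));print("roof box px",np.round(b,1).tolist())
for q in b: print(np.round(ray(T,q,121),1))
for f,n in((T,"top"),(S,"side")):
    for t in ("locker","bolt_knob","leaf_plain_handle","leaf_bolted_handle","leaf_plain","leaf_bolted","b1_centre","stock1_centre","flask","jar","crucible"):
        r=recognise(f,t)
        print(n,t,[(np.round(d["bbox"],0).astype(int).tolist(),round(float(d["confidence"]),2)) for d in r if d["confidence"]>.3])
E
```

```text
roof box px [[191.3000030517578, 148.60000610351562], [295.70001220703125, 138.10000610351562], [300.79998779296875, 188.5], [196.3000030517578, 199.0]]
[648.9 185.1 121. ]
[ 684.6 -117.5  121. ]
[ 537.6 -132.6  121. ]
[503.1 166.5 121. ]
top locker [([193, 140, 298, 219], 0.67)]
top bolt_knob []
top leaf_plain_handle [([198, 192, 249, 220], 0.75)]
top leaf_bolted_handle [([251, 182, 302, 207], 0.73), ([201, 195, 253, 216], 0.72), ([196, 139, 303, 215], 0.43), ([231, 163, 243, 186], 0.43)]
top leaf_plain [([199, 194, 250, 219], 0.78), ([134, 150, 164, 170], 0.73)]
top leaf_bolted [([251, 183, 300, 205], 0.86), ([383, 192, 412, 210], 0.56)]
top b1_centre []
top stock1_centre [([230, 162, 242, 186], 0.66)]
top flask [([144, 207, 164, 231], 0.91)]
top jar [([386, 191, 413, 212], 0.6)]
top crucible [([107, 185, 123, 205], 0.64)]
side locker [([255, 181, 260, 192], 0.71), ([177, 157, 282, 268], 0.62)]
side bolt_knob []
side leaf_plain_handle [([220, 206, 268, 264], 0.84)]
side leaf_bolted_handle [([249, 170, 282, 210], 0.93)]
side leaf_plain [([219, 204, 265, 261], 0.68)]
side leaf_bolted [([221, 204, 269, 266], 0.69), ([253, 168, 279, 212], 0.64)]
side b1_centre []
side stock1_centre [([138, 235, 163, 290], 0.61), ([218, 182, 238, 229], 0.6)]
side flask [([191, 295, 220, 328], 0.76), ([222, 207, 270, 262], 0.4)]
side jar [([321, 133, 339, 159], 0.64), ([178, 155, 282, 267], 0.53)]
side crucible [([136, 314, 161, 339], 0.74), ([250, 172, 280, 210], 0.57)]
```

```bash
cat >> h.py <<'E'
def render(f,polys,holes=(),s=4):
    m=np.zeros((384*s,512*s),np.uint8)
    P=lambda q:np.round((np.array([proj(f,x) for x in q])+.5)*s-.5).astype(np.int32)
    for q in polys: cv2.fillPoly(m,[P(q)],255)
    for q in holes: cv2.fillPoly(m,[P(q)],0)
    return cv2.resize(m,(512,384),interpolation=cv2.INTER_AREA)/255.
def L2W(p,q): # locker (x,y,yaw rad)
    c,s=np.cos(p[2]),np.sin(p[2]); return np.array([p[0]+c*q[0]-s*q[1],p[1]+s*q[0]+c*q[1],q[2]])
def bottle(x,y,z0=0):
    a=np.linspace(0,2*np.pi,25)
    P=[np.c_[x+r*np.cos(a),y+r*np.sin(a),a*0+z0+z] for r,z in((28,0),(28,75),(9,95))]
    return P
def bmask(f,x,y,z0=0,s=4):
    m=np.zeros((384*s,512*s),np.uint8);P=bottle(x,y,z0)
    for i in(0,1):
        q=np.array([proj(f,v) for v in np.vstack(P[i:i+2])]);cv2.fillConvexPoly(m,cv2.convexHull(np.round((q+.5)*s-.5).astype(np.int32)),255)
    return cv2.resize(m,(512,384),interpolation=cv2.INTER_AREA)/255.
E
python3 - <<'E'
from h import *
from scipy.optimize import minimize
T=grab_frame("top");S=grab_frame("side")
def white(f,bb):
    im=f["img"].astype(float).min(2); m=np.clip((im-90)/90,0,1); o=np.zeros_like(m);a,b,c,d=bb;o[b:d,a:c]=m[b:d,a:c];return o
WT=white(T,(188,135,306,203));WS=white(S,(174,152,276,232))
def model(f,p):
    x,y,w,dep,a,b=p[0],p[1],p[2],p[3],p[4],p[5]
    R=[L2W(p,q) for q in((0,-150,121),(0,150,121),(dep,150,121),(dep,-150,121))]
    H=[[L2W(p,q) for q in((-1,c-14,121),(-1,c+14,121),(78,c+14,121),(78,c-14,121))] for c in(-b,-a,a,b)]
    return render(f,[R],H)
for name,use in(("top",[(T,WT)]),("side",[(S,WS)]),("both",[(T,WT),(S,WS)])):
    best=minimize(lambda p:sum(((model(f,p)-W)**2).sum() for f,W in use),[533,20,.09,125,35,105],method="Nelder-Mead",options=dict(maxiter=700,initial_simplex=np.array([533,20,.09,125,35,105])+np.vstack([np.zeros(6),np.diag([12,12,.06,8,8,8])])))
    print(name,np.round(best.x,3),round(best.fun,1))
# bottles
def body(f): 
    im=f["img"].astype(float); return np.clip((im.max(2)-65)/40,0,1)
def fit(x,y):
    r=[]
    for use in((T,),(S,),(T,S)):
        def cost(p):
            e=0
            for f in use:
                c=proj(f,(x,y,50)).astype(int);sl=np.s_[c[1]-32:c[1]+32,c[0]-20:c[0]+20]
                e+=((bmask(f,*p)-body(f))[sl]**2).sum()
            return e
        b=minimize(cost,[x,y],method="Nelder-Mead",options=dict(initial_simplex=[[x,y],[x+10,y],[x,y+10]]))
        r.append((np.round(b.x,1).tolist(),round(b.fun,1)))
    return r
for px in((240,258),(568,265)):
    g=ray(T,np.array(px)*.64,30);print(g[:2].round(0),fit(*g[:2]))
for n,t,im in(("flask","top",T),("jar","top",T),("crucible","top",T)):
    d=recognise(im,n)[0]["bbox"];print(n,ray(im,((d[0]+d[2])/2,(d[1]+d[3])/2),40)[:2].round(0))
E
```

```text
top [5.35182e+02 1.85390e+01 1.18000e-01 1.32419e+02 3.43250e+01 1.02281e+02] 122.9
side [5.33067e+02 2.10990e+01 1.17000e-01 1.34598e+02 3.27220e+01 1.00867e+02] 547.3
both [5.34734e+02 1.92930e+01 1.17000e-01 1.32821e+02 3.33230e+01 1.02481e+02] 732.2
[612. 315.] [([622.7, 325.1], np.float64(100.5)), ([626.1, 320.7], np.float64(106.0)), ([623.5, 323.0], np.float64(216.6))]
[ 608. -342.] [([618.3, -338.8], np.float64(99.9)), ([621.7, -343.3], np.float64(115.3)), ([619.1, -338.8], np.float64(216.3))]
flask [449. 309.]
jar [ 509. -446.]
crucible [524. 431.]
```

```bash
cat >> h.py <<'E'
LP=np.array([534.7,19.3,.117])
def W2L(w,p=LP):
    c,s=np.cos(p[2]),np.sin(p[2]);d=np.asarray(w,float)[:2]-p[:2]; return np.array([c*d[0]+s*d[1],-s*d[0]+c*d[1]])
E
python3 - <<'E'
from h import *
T=grab_frame("top");S=grab_frame("side")
for n,px,z in(("plain post top",(352,321),142),("bolted post top",(424,304),142),("knob top",(399,298),156),("strip top",(387,326),116)):
    w=ray(T,np.array(px)*.64-.18,z);print(n,w.round(0),W2L(w).round(0))
a=T["img"][170:234,185:310];b=S["img"][140:272,170:290]
A=cv2.resize(a,None,fx=6,fy=6,interpolation=cv2.INTER_CUBIC);cv2.imwrite("pics/ctop.png",A[:,:,::-1])
# overlay: predicted points for hinge model
for f,n in((T,"t"),(S,"s")):
    for q in((-54,-65,142),(-54,-65,67),(-10.5,-16,156),(-10.5,-16,128),(0,0,121)):
        print(n,q,proj(f,L2W(LP,q)).round(1))
s=4;B=cv2.resize(b,None,fx=s,fy=s,interpolation=cv2.INTER_CUBIC)
for q in((-54,-65,142),(-10.5,-16,156),(-10.5,-16,128),(0,0,121),(0,150,121),(0,-150,121)):
    u=proj(S,L2W(LP,q))-[170,140];cv2.circle(B,tuple(int(v) for v in (u+.5)*s),3,(0,255,0),-1)
cv2.imwrite("pics/cside.png",B[:,:,::-1])
E
```

```text
plain post top [485.  82. 142.] [-42.  68.]
bolted post top [518. -46. 142.] [-24. -63.]
knob top [527.  -1. 156.] [-10. -19.]
strip top [478.  20. 116.] [-56.   7.]
t (-54, -65, 142) [272.9 204.8]
t (-54, -65, 67) [271.4 205.9]
t (-10.5, -16, 156) [254.  190.8]
t (-10.5, -16, 128) [253.9 191.6]
t (0, 0, 121) [247.9 188.7]
s (-54, -65, 142) [277.3 183.5]
s (-54, -65, 67) [275.9 203.4]
s (-10.5, -16, 156) [255.  184.7]
s (-10.5, -16, 128) [254.8 192.5]
s (0, 0, 121) [248.6 196.5]
```

View pics/ctop.png

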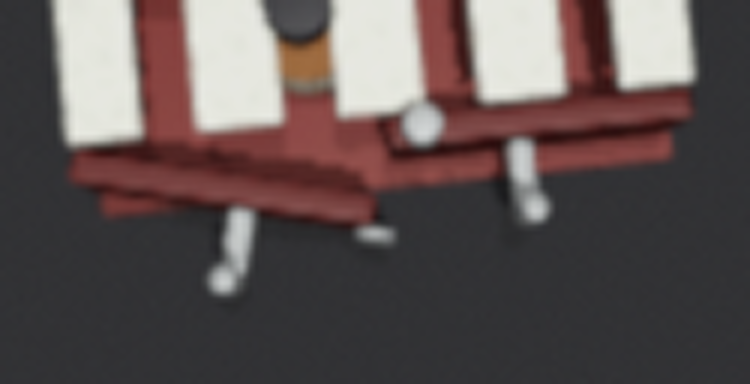

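View pics/cside.png

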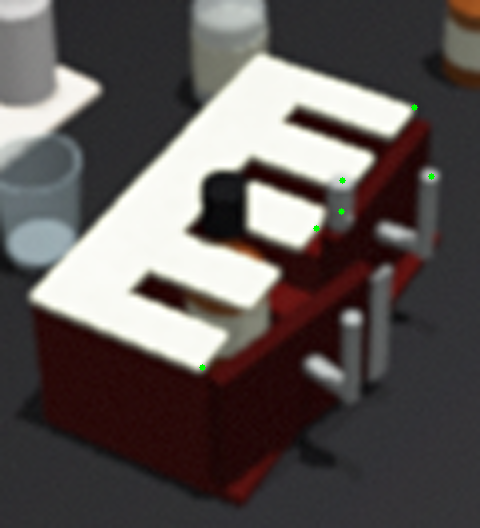

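The model overlays the pictures well (knob at (340,200) in the side crop, right post at (432,180)); the plain leaf is a bit ajar with its post top at (222,280) in the top crop.

```bash
cat >> h.py <<'E'
def post(th,side,hx=-10.5,hy=150,r=(-43.5,-83)): # side +1 plain, -1 bolted ; mirrored
    c,s=np.cos(th),np.sin(th); x,y=c*r[0]+s*r[1],-s*r[0]+c*r[1]
    return np.array([hx+x,side*(hy+y)])
def where():
    s=sense();print("t",round(s["clock"],2),"local",W2L(s["eef_pos"]).round(1),"z",round(s["eef_pos"][2],1),"yaw",round(np.degrees(np.arctan2(s["eef_rot"][1][0],s["eef_rot"][0][0])),2),"F",np.round(s["force"],1),"w",round(s["gripper_width"],1),"gf",round(s["gripper_force"],1));return s
E
python3 - <<'E'
from h import *
T=grab_frame("top")
w=ray(T,(222,216.7),142);print(W2L(w).round(1),W2L(ray(T,(274.2,204.5),142)).round(1))
for th in(.1,.15,.2,.25,.3,1.6,1.68):print(th,post(th,1).round(1))
s=where();print(W2L((253.5,-571)))
E
```

```text
[-72.5  80.2] [-53.6 -68.8]
0.1 [-62.1  71.8]
0.15 [-65.9  74.4]
0.2 [-69.6  77.3]
0.25 [-73.2  80.3]
0.3 [-76.6  83.6]
1.6 [-92.2 195.9]
1.68 [-88.3 202.3]
t 1.7 local [-348.1 -553.7] z 222.6 yaw 23.94 F [ 1.1 -0.7 -0.6] w 86.7 gf 0.0
[-348.18515696 -553.43890943]
```

>>> apply_moves([
  [[40,-5,-10,0,0,3,1],[85,-20,-15,0,0,6,1],[130,-40,-20,0,0,9,1],[180,-65,-20,0,0,12,1],[225,-95,-20,0,0,15,1],[265,-130,-20,0,0,17.24,1],[300,-170,-20,0,0,17.24,1],[330,-215,-20,0,0,17.24,1],[355,-260,-20,0,0,17.24,1],[378,-305,-20,0,0,17.24,1],[400,-350,-20,0,0,17.24,1],[420,-400,-20,0,0,17.24,1],[435,-445,-20,0,0,17.24,0.6],[445,-490,-20,0,0,17.24,0.5],[451,-523.8,-20,0,0,17.24,0.5],[451,-523.8,-20,0,0,17.24,0.5]],
])

```text
clock: 3.7
eef_pos: [452.7, 93.1, 242.9]
eef_rot: [[0.993, 0.121, 0.001], [0.121, -0.993, 0.0], [0.001, 0.0, -1.0]]
force: [0.1, -0.8, 0.2]
gripper_width: 54.9
gripper_force: 0.0
```

```bash
python3 - <<'E'
from h import *
where()
E
```

```text
t 3.7 local [-72.8  82.9] z 242.9 yaw 6.97 F [ 0.1 -0.8  0.2] w 54.9 gf 0.0
```

>>> apply_moves([
  [[0,1,30,0,0,0,0.5],[0,1,60,0,0,0,0.5],[0,1,90,0,0,0,0.5],[0,1,115,0,0,0,0.5],[0,1,129,0,0,0,0.5],[0,1,129,0,0,0,0.5],[0,1,129,0,0,0,0],[0,1,129,0,0,0,0],[0,1,129,0,0,0,0],[0,1,129,0,0,0,0],[0,1,129,0,0,0,0]],
])

```text
clock: 5.08
eef_pos: [453.8, 90.0, 113.9]
eef_rot: [[0.993, 0.117, 0.001], [0.117, -0.993, 0.001], [0.001, -0.0, -1.0]]
force: [1.6, 3.0, 0.4]
gripper_width: 10.9
gripper_force: 30.0
```

```bash
python3 - <<'E'
from h import *
where()
p0=post(.245,1)
for th in np.linspace(.245,1.68,15):print(round(th,2),((post(th,1)-p0)*[1,-1]).round(1))
E
```

```text
t 5.08 local [-72.1  79.7] z 113.9 yaw 6.72 F [1.6 3.  0.4] w 10.9 gf 30.0
0.24 [ 0. -0.]
0.35 [-6.8 -6.7]
0.45 [-12.9 -14.2]
0.55 [-18.3 -22.1]
0.66 [-22.7 -30.6]
0.76 [-26.3 -39.6]
0.86 [-28.9 -48.8]
0.96 [-30.6 -58.2]
1.06 [-31.4 -67.8]
1.17 [-31.1 -77.4]
1.27 [-29.8 -86.9]
1.37 [-27.6 -96.3]
1.48 [ -24.4 -105.3]
1.58 [ -20.4 -114. ]
1.68 [ -15.4 -122.3]
```

>>> apply_moves([
  [[-7,-7,0,0,0,4,0],[-13,-14,0,0,0,8,0],[-18,-22,0,0,0,12,0],[-23,-31,0,0,0,16,0],[-26,-40,0,0,0,20,0],[-29,-49,0,0,0,24,0],[-31,-58,0,0,0,28,0],[-31.5,-68,0,0,0,32,0],[-31,-77,0,0,0,36,0],[-30,-87,0,0,0,40,0],[-27.5,-96,0,0,0,44,0],[-24,-105,0,0,0,48,0],[-20,-114,0,0,0,52,0],[-15.5,-122,0,0,0,56,0],[-15.5,-122,0,0,0,56,0],[-15.5,-122,0,0,0,56,0.3],[-15.5,-122,0,0,0,56,0.3],[-15.5,-122,-20,0,0,56,0.3],[-15.5,-122,-60,0,0,50,0.3],[-15.5,-110,-80,0,0,42,0.5]],
])

```text
clock: 7.58
eef_pos: [439.6, 203.9, 189.4]
eef_rot: [[0.825, -0.565, -0.012], [-0.565, -0.825, -0.005], [-0.007, 0.011, -1.0]]
force: [-0.9, -0.3, 0.0]
gripper_width: 30.4
gripper_force: 0.0
```

```bash
python3 - <<'E'
from h import *
s=where()
E
```

```text
t 7.58 local [-72.9 194.5] z 189.4 yaw -34.38 F [-0.9 -0.3  0. ] w 30.4 gf 0.0
```

>>> apply_moves([
  [[0,0,-11,0,0,-8,0.6],[33,17,-11,0,0,-16,0.6],[65,34,-11,0,0,-24,0.6],[98,51,-11,0,0,-32,0.6],[131,68,-11,0,0,-40,0.6],[164,86,-11,0,0,-42,0.6],[196,103,-11,0,0,-42,0.6],[196,103,-11,0,0,-42,0.6],[196,103,-11,0,0,-42,0.6]],
])

```text
clock: 8.7
eef_pos: [541.3, 3.8, 197.6]
eef_rot: [[0.993, 0.121, -0.016], [0.121, -0.993, -0.002], [-0.016, -0.0, -1.0]]
force: [0.8, 0.6, 0.7]
gripper_width: 52.3
gripper_force: 0.0
```

```bash
python3 - <<'E'
from h import *
s=where()
f=grab_frame("side");cv2.imwrite("pics/s2.png",cv2.resize(f["img"][100:292,130:386,::-1],(768,576),interpolation=cv2.INTER_CUBIC))
E
```

```text
t 8.7 local [  4.8 -16.2] z 197.6 yaw 6.95 F [0.8 0.6 0.7] w 52.3 gf 0.0
```

View pics/s2.png

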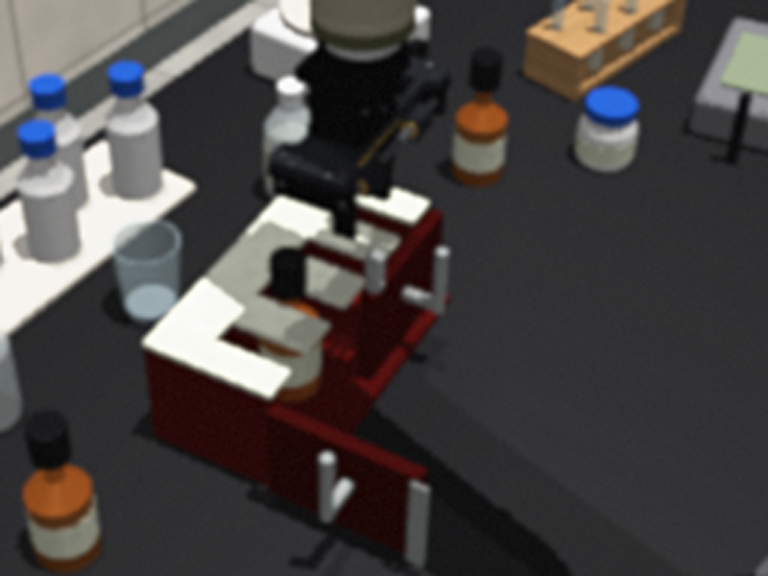

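Plain leaf stands open about square (post at (327,485) in the crop); the bolted leaf's knob is at (375,270). The tool settled slightly off; I'll correct tilt and position.

>>> apply_moves([
  [[-15,2,-8,0,0.9,0.2,0.6],[-15,2,-8,0,0.9,0.2,0.6],[-15,2,-8,0,0.9,0.2,0.6]],
])

```text
clock: 9.12
eef_pos: [527.3, 1.2, 206.0]
eef_rot: [[0.993, 0.12, 0.001], [0.12, -0.993, 0.001], [0.001, -0.001, -1.0]]
force: [0.1, -0.4, -0.1]
gripper_width: 52.2
gripper_force: 0.0
```

```bash
python3 - <<'E'
from h import *
s=where();print(np.round(s["eef_rot"],3))
E
```

```text
t 9.12 local [ -9.5 -17.1] z 206.0 yaw 6.9 F [ 0.1 -0.4 -0.1] w 52.2 gf 0.0
[[ 0.993  0.12   0.001]
 [ 0.12  -0.993  0.001]
 [ 0.001 -0.001 -1.   ]]
```

>>> apply_moves([
  [[-1,1,25,0,0,0.2,0.6],[-1,1,50,0,0,0.2,0.6],[-1,1,70,0,0,0.2,0.6],[-1,1,80,0,0,0.2,0.6],[-1,1,80,0,0,0.2,0.6],[-1,1,80,0,0,0.2,0],[-1,1,80,0,0,0.2,0],[-1,1,80,0,0,0.2,0],[-1,1,80,0,0,0.2,0],[-1,1,76,0,0,0.2,0],[-1,1,72,0,0,0.2,0],[-1,1,68,0,0,0.2,0],[-1,1,64,0,0,0.2,0],[-1,1,61.5,0,0,0.2,0],[-1,1,61.5,0,0,0.2,0],[-1,1,61.5,0,0,0.2,0]],
])

```text
clock: 11.12
eef_pos: [526.3, -1.3, 144.5]
eef_rot: [[0.993, 0.114, 0.001], [0.114, -0.993, 0.001], [0.001, -0.001, -1.0]]
force: [-2.4, 3.7, -1.3]
gripper_width: 16.7
gripper_force: 30.0
```

```bash
python3 - <<'E'
from h import *
s=where()
p0=post(0,-1,r=(0,-132))
for th in np.linspace(0,1.68,18):print(round(th,2),((post(th,-1,r=(0,-132))-p0)*[1,-1]).round(1))
E
```

```text
t 11.12 local [-10.7 -19.4] z 144.5 yaw 6.57 F [-2.4  3.7 -1.3] w 16.7 gf 30.0
0.0 [ 0. -0.]
0.1 [-13.    0.6]
0.2 [-25.9   2.6]
0.3 [-38.6   5.8]
0.4 [-50.8  10.2]
0.49 [-62.6  15.8]
0.59 [-73.8  22.5]
0.69 [-84.2  30.3]
0.79 [-93.8  39.1]
0.89 [-102.5   48.9]
0.99 [-110.2   59.4]
1.09 [-116.9   70.6]
1.19 [-122.3   82.4]
1.28 [-126.6   94.7]
1.38 [-129.7  107.4]
1.48 [-131.5  120.3]
1.58 [-132.   133.4]
1.68 [-131.2  146.4]
```

>>> apply_moves([
  [[-13,0.6,0,0,0,0,0],[-26,2.6,0,0,0,0,0],[-38.5,6,0,0,0,0,0],[-51,10,0,0,0,0,0],[-62.5,16,0,0,0,0,0],[-74,22.5,0,0,0,0,0],[-84,30,0,0,0,0,0],[-94,39,0,0,0,0,0],[-102.5,49,0,0,0,0,0],[-110,59.5,0,0,0,0,0],[-117,70.5,0,0,0,0,0],[-122,82.5,0,0,0,0,0],[-126.5,95,0,0,0,0,0],[-129.5,107.5,0,0,0,0,0],[-131.5,120,0,0,0,0,0],[-132,133.5,0,0,0,0,0],[-131,144,0,0,0,0,0],[-131,144,0,0,0,0,0]],
])

```text
clock: 13.38
eef_pos: [407.8, -162.6, 142.6]
eef_rot: [[0.994, 0.11, -0.01], [0.11, -0.994, -0.001], [-0.01, 0.0, -1.0]]
force: [-18.6, -4.7, 3.1]
gripper_width: 8.2
gripper_force: 25.0
```

```bash
python3 - <<'E'
from h import *
s=where();print(np.round(s["eef_rot"],3))
E
```

```text
t 13.38 local [-147.3 -165.8] z 142.6 yaw 6.29 F [-18.6  -4.7   3.1] w 8.2 gf 25.0
[[ 0.994  0.11  -0.01 ]
 [ 0.11  -0.994 -0.001]
 [-0.01   0.    -1.   ]]
```

>>> apply_moves([
  [[-131,144,0,0,0,0,0.5],[0,0,0,0,0,0,0.5]],
])

```text
clock: 13.62
eef_pos: [407.0, -175.1, 144.3]
eef_rot: [[0.997, 0.079, 0.003], [0.079, -0.997, 0.006], [0.003, -0.006, -1.0]]
force: [-29.0, -20.3, 8.3]
gripper_width: 21.5
gripper_force: 21.1
```

I repeated the old offsets by mistake (small shift only); raise straight up now and look.

>>> apply_moves([
  [[0,0,0,0,0,0,0.5],[0,0,0,0,0,0,0.6],[0,0,-25,0,0,0,0.6],[0,0,-60,0,0,0,0.6],[0,0,-80,0,0,0,0.6]],
])

```text
clock: 14.25
eef_pos: [412.8, -161.0, 225.9]
eef_rot: [[0.994, 0.112, 0.002], [0.112, -0.994, -0.0], [0.002, 0.001, -1.0]]
force: [-0.1, -0.1, -0.2]
gripper_width: 52.0
gripper_force: 0.0
```

```bash
python3 - <<'E'
from h import *
s=where();print(np.round(s["eef_rot"],3))
f=grab_frame("side");cv2.imwrite("pics/s3.png",cv2.resize(f["img"][100:292,130:386,::-1],(768,576),interpolation=cv2.INTER_CUBIC))
E
```

```text
t 14.25 local [-142.1 -164.8] z 225.9 yaw 6.43 F [-0.1 -0.1 -0.2] w 52.0 gf 0.0
[[ 0.994  0.112  0.002]
 [ 0.112 -0.994 -0.   ]
 [ 0.002  0.001 -1.   ]]
```

View pics/s3.png

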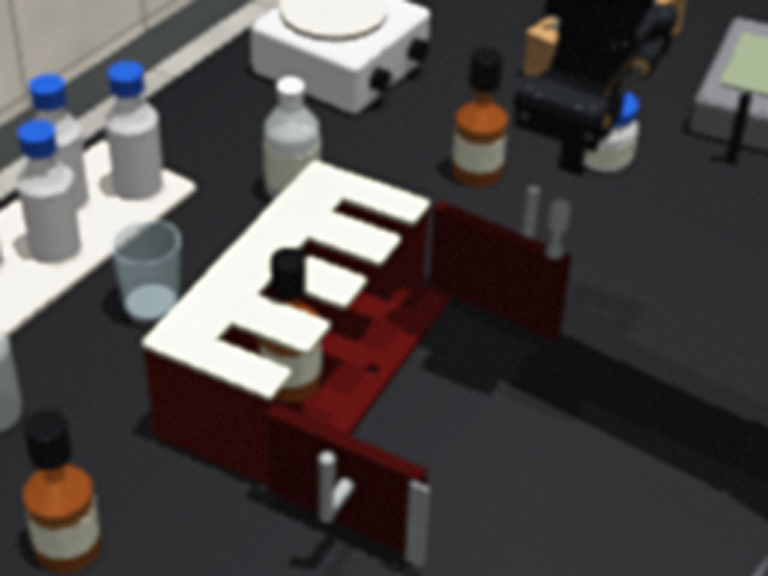

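Both leaves are open; bolted leaf's knob (560,210) is lifted. Candidates: amber (480,140, right), amber (60,510, left), purple off-crop left; the ambers with paper band fit the description (also seen enlarged here). Take the right one first.

>>> apply_moves([
  [[25,28,0,0,0,-0.3,0.9],[60,66,0,0,0,-0.3,0.9],[95,104,0,0,0,-0.3,0.9],[130,142,0,0,0,-0.3,0.9],[160,176,0,0,0,-0.3,0.9],[178,196,0,0,0,-0.3,0.9],[185,203,0,0,0,-0.3,0.9],[185,203,0,0,0,-0.3,0.9],[185,203,0,0,0,-0.3,0.9]],
])

```text
clock: 15.42
eef_pos: [618.7, -341.4, 224.1]
eef_rot: [[0.993, 0.118, -0.001], [0.118, -0.993, -0.001], [-0.001, 0.001, -1.0]]
force: [-0.5, 0.6, -0.7]
gripper_width: 78.3
gripper_force: 0.0
```

```bash
cat >> h.py <<'E'
def body(f): 
    im=f["img"].astype(float); return np.clip((im.max(2)-65)/40,0,1)
def bfit(x,y,fs):
    from scipy.optimize import minimize
    out=[]
    for use in [(f,) for f in fs]+[tuple(fs)]:
        def cost(p):
            e=0
            for f in use:
                c=proj(f,(x,y,50)).astype(int);sl=np.s_[c[1]-32:c[1]+32,c[0]-20:c[0]+20]
                e+=((bmask(f,*p)-body(f))[sl]**2).sum()
            return e
        b=minimize(cost,[x,y],method="Nelder-Mead",options=dict(initial_simplex=[[x,y],[x+10,y],[x,y+10]])).x
        out.append((b.round(1),W2L(b).round(1)))
    return out
E
python3 - <<'E'
from h import *
s=where()
S=grab_frame("side")
print(bfit(620,-341,[S]))
cv2.imwrite("pics/s4.png",cv2.resize(S["img"][80:200,250:410,::-1],(640,480),interpolation=cv2.INTER_CUBIC))
E
```

```text
t 15.43 local [  41.3 -368. ] z 224.1 yaw 6.77 F [-0.5  0.6 -0.7] w 78.3 gf 0.0
[(array([ 622.9, -346.7]), array([  44.9, -373.8])), (array([ 622.9, -346.7]), array([  44.9, -373.8]))]
```

View pics/s4.png

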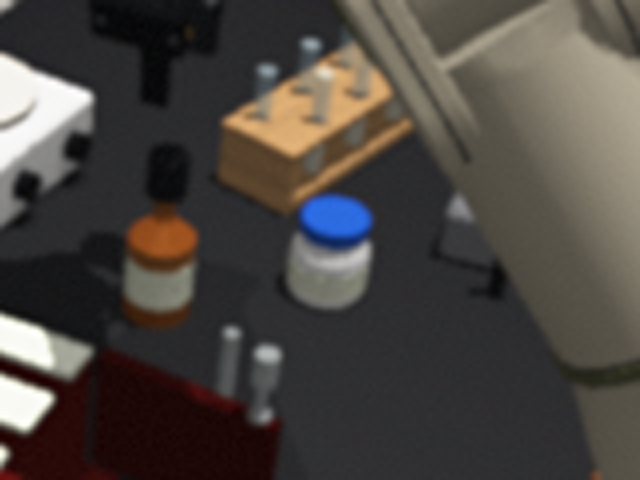

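The gripper (155,60) hangs right above the amber bottle (160,265).

>>> apply_moves([
  [[1.5,0,25,0,0,0,0.9],[1.5,0,55,0,0,0,0.9],[1.5,0,82,0,0,0,0.9],[1.5,0,102,0,0,0,0.9],[1.5,0,102,0,0,0,0.9],[1.5,0,102,0,0,0,0],[1.5,0,102,0,0,0,0],[1.5,0,102,0,0,0,0],[1.5,0,102,0,0,0,0],[1.5,0,102,0,0,0,0],[1.5,0,95,0,0,0,0],[1.5,0,75,0,0,0,0],[1.5,0,45,0,0,0,0],[1.5,0,0,0,0,0,0],[1.5,0,-50,0,0,0,0],[1.5,0,-85,0,0,0,0],[1.5,0,-85,0,0,0,0],[1.5,0,-85,0,0,0,0]],
])

```text
clock: 17.73
eef_pos: [620.7, -339.9, 309.3]
eef_rot: [[0.993, 0.119, 0.001], [0.119, -0.993, 0.001], [0.001, -0.0, -1.0]]
force: [-0.6, -0.6, -2.2]
gripper_width: 33.2
gripper_force: 29.9
```

```bash
python3 - <<'E'
from h import *
s=where();print(np.round(s["eef_rot"],3))
E
```

```text
t 17.73 local [  43.4 -366.8] z 309.3 yaw 6.84 F [-0.6 -0.6 -2.2] w 33.2 gf 29.9
[[ 0.993  0.119  0.001]
 [ 0.119 -0.993  0.001]
 [ 0.001 -0.    -1.   ]]
```

>>> apply_moves([
  [[-10,-20,0,0,0,0,0],[-25,-60,0,0,0,0,0],[-42,-110,0,0,0,0,0],[-60,-160,0,0,0,0,0],[-76,-210,0,0,0,0,0],[-88,-245,0,0,0,0,0],[-94,-261,0,0,0,0,0],[-95,-265,0,0,0,0,0],[-95,-265,0,0,0,0,0],[-95,-265,0,0,0,0,0]],
])

```text
clock: 18.98
eef_pos: [495.0, -89.6, 309.4]
eef_rot: [[0.993, 0.117, 0.0], [0.117, -0.993, -0.001], [0.0, 0.001, -1.0]]
force: [0.5, 0.2, -1.9]
gripper_width: 33.3
gripper_force: 29.9
```

```bash
python3 - <<'E'
from h import *
s=where();print(np.round(s["eef_rot"],3))
E
```

```text
t 18.98 local [ -52.1 -103.5] z 309.4 yaw 6.72 F [ 0.5  0.2 -1.9] w 33.3 gf 29.9
[[ 0.993  0.117  0.   ]
 [ 0.117 -0.993 -0.001]
 [ 0.     0.001 -1.   ]]
```

>>> apply_moves([
  [[0,-1.5,20,0,0,0,0],[0,-1.5,55,0,0,0,0],[0,-1.5,95,0,0,0,0],[0,-1.5,130,0,0,0,0],[0,-1.5,155,0,0,0,0],[0,-1.5,170,0,0,0,0],[0,-1.5,173,0,0,0,0],[0,-1.5,173,0,0,0,0],[0,-1.5,173,0,0,0,0]],
])

```text
clock: 20.1
eef_pos: [495.5, -86.7, 137.3]
eef_rot: [[0.993, 0.119, 0.002], [0.119, -0.993, 0.001], [0.002, -0.0, -1.0]]
force: [-0.0, -0.1, -1.8]
gripper_width: 33.7
gripper_force: 29.9
```

```bash
python3 - <<'E'
from h import *
s=where()
f=grab_frame("side");cv2.imwrite("pics/s5.png",cv2.resize(f["img"][120:264,170:362,::-1],(768,576),interpolation=cv2.INTER_CUBIC))
E
```

```text
t 20.1 local [ -51.3 -100.7] z 137.3 yaw 6.86 F [-0.  -0.1 -1.8] w 33.7 gf 29.9
```

View pics/s5.png

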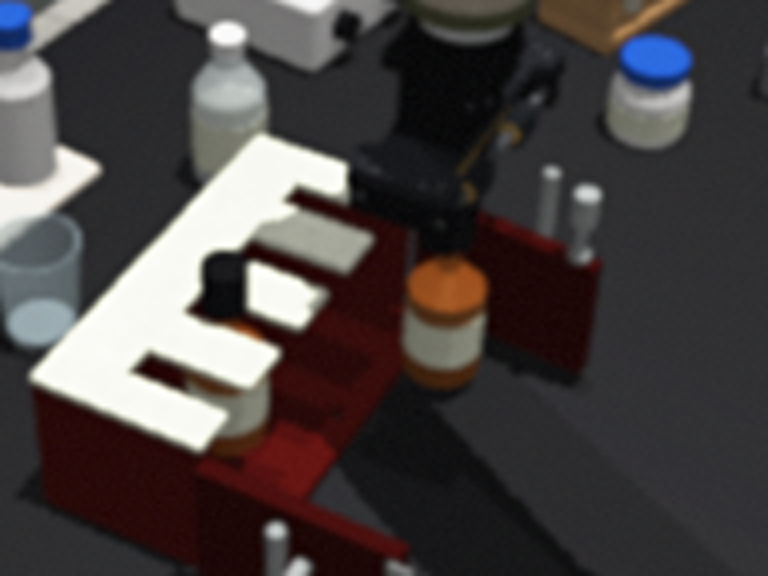

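The bottle hangs upright at (445,330) in front of slot0; slide it in.

>>> apply_moves([
  [[8,1,0.5,0,0,0,0],[18,1,0.5,0,0,0,0],[30,1,0.5,0,0,0,0],[42,1,0.5,0,0,0,0],[54,1,0.5,0,0,0,0],[66,1,0.5,0,0,0,0],[78,1,0.5,0,0,0,0],[90,1,0.5,0,0,0,0],[100,1,0.5,0,0,0,0],[106,1,0.5,0,0,0,0],[106,1,0.5,0,0,0,0],[106,1,0.5,0,0,0,0]],
])

```text
clock: 21.65
eef_pos: [600.0, -75.2, 136.1]
eef_rot: [[0.993, 0.119, 0.001], [0.119, -0.993, 0.0], [0.001, -0.0, -1.0]]
force: [-0.8, -0.2, -2.7]
gripper_width: 33.4
gripper_force: 29.9
```

```bash
python3 - <<'E'
from h import *
s=where()
E
```

```text
t 21.65 local [  53.8 -101.5] z 136.1 yaw 6.84 F [-0.8 -0.2 -2.7] w 33.4 gf 29.9
```

>>> apply_moves([
  [[1,0,2,0,0,0,0],[1,0,4,0,0,0,0],[1,0,4.5,0,0,0,0],[1,0,4.5,0,0,0,0.55],[1,0,4.5,0,0,0,0.55],[1,0,4.5,0,0,0,0.55],[1,0,-15,0,0,0,0.55],[1,0,-45,0,0,0,0.55],[1,0,-85,0,0,0,0.55],[1,0,-120,0,0,0,0.9],[1,-40,-130,0,0,0,0.9],[1,-90,-130,0,0,0,0.9],[1,-140,-130,0,0,0,0.9],[1,-140,-130,0,0,0,0.9]],
])

```text
clock: 23.4
eef_pos: [584.3, 69.2, 266.8]
eef_rot: [[0.992, 0.127, 0.001], [0.127, -0.992, 0.001], [0.001, -0.001, -1.0]]
force: [-0.2, -0.7, 0.3]
gripper_width: 77.6
gripper_force: 0.0
```

```bash
python3 - <<'E'
from h import *
s=where()
T=grab_frame("top");S=grab_frame("side")
print(bfit(624,323,[T,S]))
a=cv2.resize(S["img"][120:264,130:322,::-1],(400,300),interpolation=cv2.INTER_CUBIC)
b=cv2.resize(S["img"][216:312,80:208,::-1],(400,300),interpolation=cv2.INTER_CUBIC)
c=cv2.resize(T["img"][130:240,130:276,::-1],(400,300),interpolation=cv2.INTER_CUBIC)
cv2.imwrite("pics/s6.png",np.vstack([np.hstack([a,b]),np.hstack([c,c*0])]))
E
```

```text
t 23.4 local [55.1 43.8] z 266.8 yaw 7.28 F [-0.2 -0.7  0.3] w 77.6 gf 0.0
[(array([623.5, 325.1]), array([123.9, 293.3])), (array([625.6, 320.9]), array([125.5, 289. ])), (array([622.7, 323.5]), array([123. , 291.9]))]
```

View pics/s6.png

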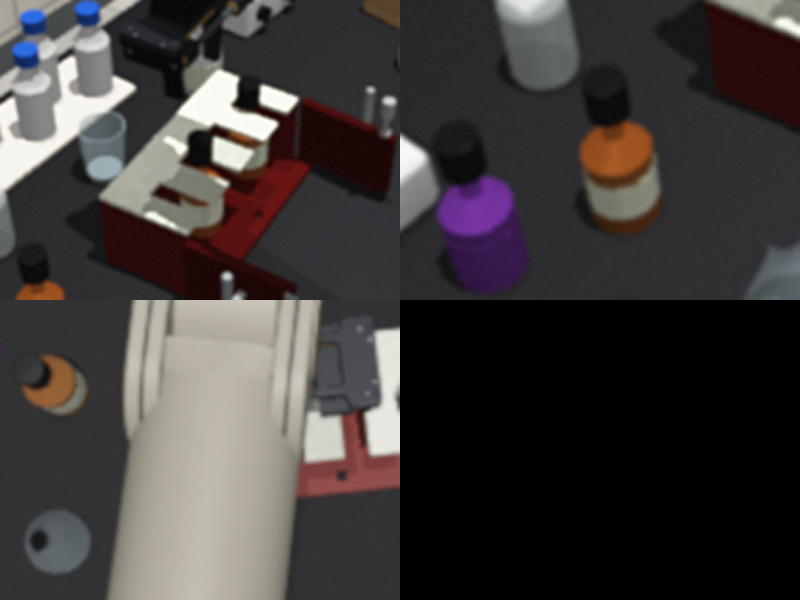

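Slot0 is filled (cap at (248,90) upper-left panel); left amber bottle at (620,160) upper-right panel, purple (485,210) is the look-alike. Go for the amber.

>>> apply_moves([
  [[10,-35,0,0,0,-0.3,0.65],[22,-80,0,0,0,-0.3,0.65],[34,-125,0,0,0,-0.3,0.65],[46,-170,0,0,0,-0.3,0.65],[58,-212,0,0,0,-0.3,0.65],[67,-242,0,0,0,-0.3,0.65],[69,-252,0,0,0,-0.3,0.65],[69,-252,0,0,0,-0.3,0.65],[69,-252,0,0,0,-0.3,0.65],[69,-252,0,0,0,-0.3,0.65]],
])

```text
clock: 24.75
eef_pos: [623.1, 321.1, 266.7]
eef_rot: [[0.992, 0.123, 0.001], [0.123, -0.992, 0.001], [0.001, -0.0, -1.0]]
force: [0.6, 0.4, -0.1]
gripper_width: 56.6
gripper_force: 0.0
```

```bash
python3 - <<'E'
from h import *
s=where()
E
```

```text
t 24.75 local [123.1 289.4] z 266.7 yaw 7.05 F [ 0.6  0.4 -0.1] w 56.6 gf 0.0
```

Descend 145 mm (TCP 122), grip, lift.

>>> apply_moves([
  [[1,-1.5,30,0,0,0.3,0.65],[1,-1.5,70,0,0,0.3,0.65],[1,-1.5,105,0,0,0.3,0.65],[1,-1.5,130,0,0,0.3,0.65],[1,-1.5,145,0,0,0.3,0.65],[1,-1.5,145,0,0,0.3,0.65],[1,-1.5,145,0,0,0.3,0],[1,-1.5,145,0,0,0.3,0],[1,-1.5,145,0,0,0.3,0],[1,-1.5,145,0,0,0.3,0],[1,-1.5,138,0,0,0.3,0],[1,-1.5,115,0,0,0.3,0],[1,-1.5,80,0,0,0.3,0],[1,-1.5,40,0,0,0.3,0],[1,-1.5,0,0,0,0.3,0],[1,-1.5,-30,0,0,0.3,0],[1,-1.5,-45,0,0,0.3,0],[1,-1.5,-45,0,0,0.3,0],[1,-1.5,-45,0,0,0.3,0]],
])

```text
clock: 27.12
eef_pos: [623.3, 324.2, 309.5]
eef_rot: [[0.993, 0.119, -0.001], [0.119, -0.993, -0.001], [-0.001, 0.0, -1.0]]
force: [0.4, 0.4, -1.4]
gripper_width: 33.5
gripper_force: 30.0
```

```bash
python3 - <<'E'
from h import *
s=where()
E
```

```text
t 27.12 local [123.5 292.4] z 309.5 yaw 6.85 F [ 0.4  0.4 -1.4] w 33.5 gf 30.0
```

>>> apply_moves([
  [[-10,18,0,0,0,0,0],[-32,60,0,0,0,0,0],[-57,106,0,0,0,0,0],[-82,152,0,0,0,0,0],[-107,198,0,0,0,0,0],[-132,244,0,0,0,0,0],[-155,288,0,0,0,0,0],[-170,316,0,0,0,0,0],[-175.5,326,0,0,0,0,0],[-175.5,326,0,0,0,0,0],[-175.5,326,20,0,0,0,0],[-175.5,326,55,0,0,0,0],[-175.5,326,95,0,0,0,0],[-175.5,326,130,0,0,0,0],[-175.5,326,155,0,0,0,0],[-175.5,326,170,0,0,0,0],[-175.5,326,172.5,0,0,0,0],[-175.5,326,172.5,0,0,0,0],[-175.5,326,172.5,0,0,0,0]],
])

```text
clock: 29.5
eef_pos: [489.0, -20.1, 139.0]
eef_rot: [[0.993, 0.12, 0.002], [0.12, -0.993, 0.0], [0.002, -0.0, -1.0]]
force: [-0.2, 0.2, -1.0]
gripper_width: 33.2
gripper_force: 30.0
```

```bash
python3 - <<'E'
from h import *
s=where()
E
```

```text
t 29.5 local [-50.  -33.8] z 139.0 yaw 6.89 F [-0.2  0.2 -1. ] w 33.2 gf 30.0
```

>>> apply_moves([
  [[8,0,1.5,0,0,0,0],[18,0,1.5,0,0,0,0],[30,0,1.5,0,0,0,0],[42,0,1.5,0,0,0,0],[54,0,1.5,0,0,0,0],[66,0,1.5,0,0,0,0],[78,0,1.5,0,0,0,0],[90,0,1.5,0,0,0,0],[100,0,1.5,0,0,0,0],[105,0,1.5,0,0,0,0],[105,0,1.5,0,0,0,0],[105,0,1.5,0,0,0,0]],
])

```text
clock: 31.0
eef_pos: [592.4, -8.1, 137.0]
eef_rot: [[0.993, 0.119, 0.001], [0.119, -0.993, 0.0], [0.001, -0.0, -1.0]]
force: [0.2, 0.1, -2.1]
gripper_width: 33.1
gripper_force: 30.0
```

```bash
python3 - <<'E'
from h import *
s=where()
E
```

```text
t 31.0 local [ 54.1 -34. ] z 137.0 yaw 6.83 F [ 0.2  0.1 -2.1] w 33.1 gf 30.0
```

>>> apply_moves([
  [[1,0,2,0,0,0,0],[1,0,4,0,0,0,0],[1,0,5.5,0,0,0,0],[1,0,5.5,0,0,0,0.52],[1,0,5.5,0,0,0,0.52],[1,0,5.5,0,0,0,0.52],[1,0,-15,0,0,0,0.52],[1,0,-45,0,0,0,0.52],[1,0,-85,0,0,0,0.52],[-10,25,-110,0,0,0,0.6],[-40,65,-110,0,0,0,0.6],[-60,110,-110,0,0,0,0.6],[-60,150,-110,0,0,0,0.6],[-60,190,-110,0,0,0,0.6],[-60,190,-110,0,0,0,0.6]],
])

```text
clock: 32.88
eef_pos: [554.7, -208.2, 248.6]
eef_rot: [[0.994, 0.113, 0.002], [0.113, -0.994, -0.002], [0.002, 0.002, -1.0]]
force: [-0.2, 0.5, -1.3]
gripper_width: 52.2
gripper_force: 0.0
```

```bash
python3 - <<'E'
from h import *
s=where()
T=grab_frame("top");S=grab_frame("side")
a=cv2.resize(S["img"][130:226,190:318,::-1],(768,576),interpolation=cv2.INTER_CUBIC)[:, :]
b=cv2.resize(T["img"][150:246,190:318,::-1],(800,600),interpolation=cv2.INTER_CUBIC)
a=cv2.resize(S["img"][110:260,190:340,::-1],(400,400),interpolation=cv2.INTER_CUBIC);b=cv2.resize(T["img"][120:270,190:340,::-1],(400,400),interpolation=cv2.INTER_CUBIC)
cv2.imwrite("pics/s7.png",np.hstack([a,b]))
E
```

```text
t 32.88 local [  -6.7 -228.2] z 248.6 yaw 6.49 F [-0.2  0.5 -1.3] w 52.2 gf 0.0
```

View pics/s7.png

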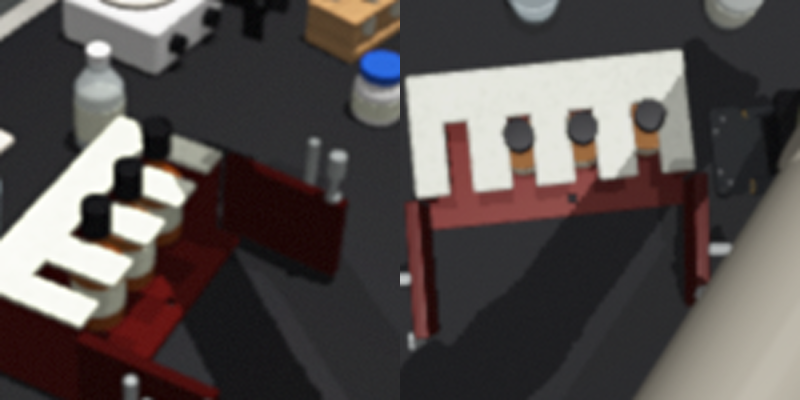

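Bottles stand in slots 0, 1, 2 with caps above the roof (right panel (650,113), (583,127), (518,133)); the bolted leaf's knob top is at (338,155) left panel.

```bash
python3 - <<'E'
from h import *
S=grab_frame("side")
k=np.array([338,154])*150/400+[190,110];q=np.array([314,141])*150/400+[190,110]
for th in np.arange(1.5,1.76,.05):
    a=post(th,-1,r=(0,-132));b=post(th,-1)
    print(round(th,2),a.round(1),(proj(S,L2W(LP,(*a,174)))-k).round(1),(proj(S,L2W(LP,(*b,142)))-q).round(1))
g=S["img"][155:195,296:330];cv2.imwrite("pics/k.png",cv2.resize(g[:,:,::-1],None,fx=15,fy=15,interpolation=cv2.INTER_CUBIC))
E
```

```text
1.5 [-142.2 -140.7] [2.2 1.6] [1.5 1.1]
1.55 [-142.5 -147.3] [3.3 0.3] [1.5 0.1]
1.6 [-142.4 -153.9] [ 4.2 -1. ] [ 1.4 -0.9]
1.65 [-142.1 -160.4] [ 5.  -2.4] [ 1.2 -1.9]
1.7 [-141.4 -167. ] [ 5.6 -3.7] [ 0.9 -2.9]
1.75 [-140.4 -173.5] [ 6.2 -5.1] [ 0.5 -3.9]
```

View pics/k.png

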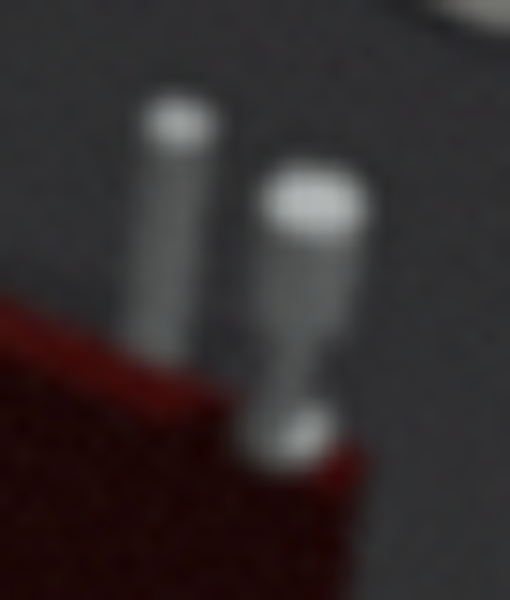

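```bash
python3 - <<'E'
from h import *
S=grab_frame("side")
k=np.array([338,154])*150/400+[190,110]
print(k,[W2L(ray(S,k,z)).round(1) for z in(174,170,165,156)])
E
```

```text
[316.75 167.75] [array([-134.2, -144. ]), array([-132.6, -148.8]), array([-130.7, -154.8]), array([-127.2, -165.6])]
```

>>> apply_moves([
  [[-20,-12,0,0,0,0,0.6],[-55,-33,0,0,0,0,0.6],[-90,-54,0,0,0,0,0.6],[-118,-71,0,0,0,0,0.6],[-128.5,-77,0,0,0,0,0.6],[-128.5,-77,0,0,0,0,0.6],[-128.5,-77,0,0,0,0,0.6]],
])

```text
clock: 33.95
eef_pos: [419.4, -142.4, 247.1]
eef_rot: [[0.993, 0.12, 0.001], [0.12, -0.993, 0.001], [0.002, -0.001, -1.0]]
force: [1.2, 1.0, 0.1]
gripper_width: 51.9
gripper_force: 0.0
```

```bash
python3 - <<'E'
from h import *
s=where()
T=grab_frame("top");S=grab_frame("side")
a=cv2.resize(S["img"][120:220,250:370,::-1],(480,400),interpolation=cv2.INTER_CUBIC)
cv2.imwrite("pics/s8.png",a)
E
```

```text
t 33.95 local [-133.4 -147.2] z 247.1 yaw 6.89 F [1.2 1.  0.1] w 51.9 gf 0.0
```

View pics/s8.png

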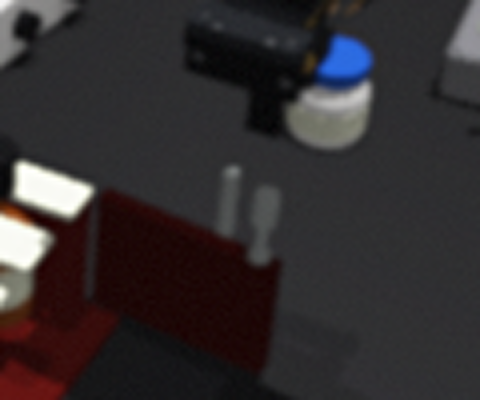

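The finger (265,120) is right above the knob (265,200). Descend and grip.

>>> apply_moves([
  [[-1,0,25,0,0,0,0.6],[-1,0,55,0,0,0,0.6],[-1,0,82,0,0,0,0.6],[-1,0,101,0,0,0,0.6],[-1,0,101,0,0,0,0.6],[-1,0,101,0,0,0,0],[-1,0,101,0,0,0,0],[-1,0,101,0,0,0,0],[-1,0,101,0,0,0,0],[-1,0,101,0,0,0,0]],
])

```text
clock: 35.3
eef_pos: [418.1, -142.8, 146.0]
eef_rot: [[0.993, 0.119, 0.001], [0.119, -0.993, 0.0], [0.001, -0.0, -1.0]]
force: [0.1, 0.9, 2.7]
gripper_width: 17.0
gripper_force: 30.0
```

```bash
python3 - <<'E'
from h import *
s=where()
for hx,r in((-3,(-7.5,-132)),(-10.5,(0,-132))):
    for th in np.linspace(1.5,0,16):print(round(th,2),post(th,-1,r=r,hx=hx).round(1))
E
```

```text
t 35.3 local [-134.7 -147.3] z 146.0 yaw 6.85 F [0.1 0.9 2.7] w 17.0 gf 30.0
1.5 [-135.2 -148.1]
1.4 [-134.4 -135. ]
1.3 [-132.2 -121.9]
1.2 [-128.7 -109.2]
1.1 [-124.   -96.8]
1.0 [-118.1  -85. ]
0.9 [-111.1  -73.8]
0.8 [-102.9  -63.4]
0.7 [-93.8 -53.9]
0.6 [-83.7 -45.3]
0.5 [-72.9 -37.8]
0.4 [-61.3 -31.3]
0.3 [-49.2 -26.1]
0.2 [-36.6 -22.1]
0.1 [-23.6 -19.4]
0.0 [-10.5 -18. ]
1.5 [-142.2 -140.7]
1.4 [-140.6 -127.6]
1.3 [-137.7 -114.7]
1.2 [-133.5 -102.2]
1.1 [-128.1  -90.1]
1.0 [-121.6  -78.7]
0.9 [-113.9  -67.9]
0.8 [-105.2  -58. ]
0.7 [-95.5 -49. ]
0.6 [-85.  -41.1]
0.5 [-73.8 -34.2]
0.4 [-61.9 -28.4]
0.3 [-49.5 -23.9]
0.2 [-36.7 -20.6]
0.1 [-23.7 -18.7]
0.0 [-10.5 -18. ]
```

>>> apply_moves([
  [[0,0,-2,0,0,0,0],[1,-13,-2,0,0,0,0],[3,-26,-2,0,0,0,0],[6.5,-38.5,-2,0,0,0,0],[11,-51,-2,0,0,0,0],[17,-63,-2,0,0,0,0],[24,-74,-2,0,0,0,0],[32,-84.5,-2,0,0,0,0],[41,-94,-2,0,0,0,0],[51,-102.5,-2,0,0,0,0],[62,-110,-2,0,0,0,0],[73.5,-116.5,-2,0,0,0,0],[86,-121.5,-2,0,0,0,0],[98.5,-125.5,-2,0,0,0,0],[111,-128,-2,0,0,0,0],[119,-128.5,-2,0,0,0,0],[124,-128.5,-2,0,0,0,0],[124,-128.5,-2,0,0,0,0],[124,-128.5,-2,0,0,0,0]],
])

```text
clock: 37.67
eef_pos: [521.5, -1.3, 146.4]
eef_rot: [[0.993, 0.119, -0.01], [0.119, -0.993, -0.002], [-0.011, 0.001, -1.0]]
force: [-23.4, -9.1, -2.5]
gripper_width: 17.2
gripper_force: 30.0
```

```bash
python3 - <<'E'
from h import *
s=where();print(np.round(s["eef_rot"],3))
S=grab_frame("side")
cv2.imwrite("pics/s9.png",cv2.resize(S["img"][130:250,200:320,::-1],(600,600),interpolation=cv2.INTER_CUBIC))
E
```

```text
t 37.67 local [-15.5 -18.9] z 146.4 yaw 6.85 F [-23.4  -9.1  -2.5] w 17.2 gf 30.0
[[ 0.993  0.119 -0.01 ]
 [ 0.119 -0.993 -0.002]
 [-0.011  0.001 -1.   ]]
```

View pics/s9.png

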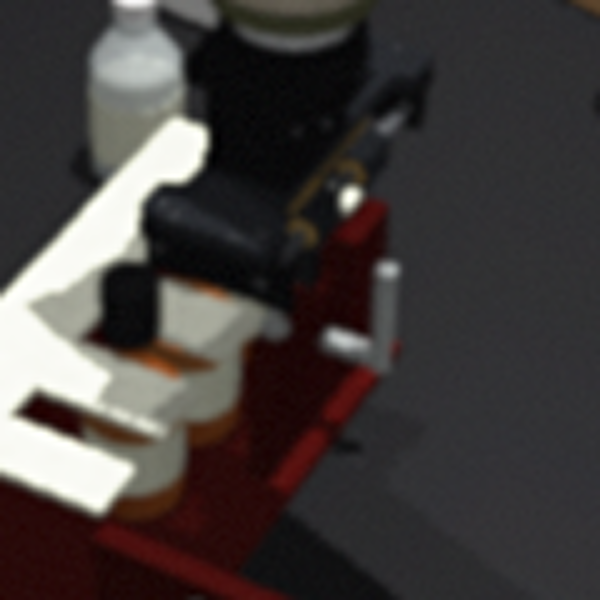

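The leaf looks shut (post at (388,270) at its closed place), pressing at its stop. Push the bolt down.

>>> apply_moves([
  [[-2,0,0,0,0,0,0],[-2,0,3,0,0,0,0],[-2,0,6,0,0,0,0],[-2,0,9,0,0,0,0],[-2,0,12,0,0,0,0],[-2,0,15,0,0,0,0],[-2,0,18,0,0,0,0],[-2,0,20,0,0,0,0],[-2,0,20,0,0,0,0],[-2,0,20,0,0,0,0]],
])

```text
clock: 38.98
eef_pos: [521.7, -1.3, 128.7]
eef_rot: [[0.993, 0.12, -0.006], [0.12, -0.993, -0.001], [-0.006, -0.0, -1.0]]
force: [-25.3, -7.2, 19.3]
gripper_width: 17.3
gripper_force: 30.0
```

```bash
python3 - <<'E'
from h import *
s=where();print(np.round(s["eef_rot"],3))
E
```

```text
t 38.98 local [-15.3 -18.9] z 128.7 yaw 6.87 F [-25.3  -7.2  19.3] w 17.3 gf 30.0
[[ 0.993  0.12  -0.006]
 [ 0.12  -0.993 -0.001]
 [-0.006 -0.    -1.   ]]
```

>>> apply_moves([
  [[0,0,0,0,0,0,0.5],[0,0,0,0,0,0,0.5],[0,0,-20,0,0,0,0.5],[0,0,-45,0,0,0,0],[2,0,-45,0,0,0,0],[2,0,-45,0,0,0,0],[2,0,-45,0,0,0,0],[2,0,-45,0,0,0,0],[2,0,-40,0,0,0,0],[2,0,-35,0,0,0,0],[2,0,-31,0,0,0,0],[2,0,-28,0,0,0,0],[2,0,-26,0,0,0,0],[2,0,-26,0,0,0,0]],
])

```text
clock: 40.72
eef_pos: [526.4, -0.3, 156.0]
eef_rot: [[0.993, 0.119, 0.001], [0.119, -0.993, 0.002], [0.001, -0.002, -1.0]]
force: [-11.0, 1.4, 28.4]
gripper_width: 0.2
gripper_force: 14.0
```

```bash
python3 - <<'E'
from h import *
s=where();print(np.round(s["eef_rot"],3))
E
```

```text
t 40.73 local [-10.6 -18.5] z 156.0 yaw 6.84 F [-11.    1.4  28.4] w 0.2 gf 14.0
[[ 0.993  0.119  0.001]
 [ 0.119 -0.993  0.002]
 [ 0.001 -0.002 -1.   ]]
```

Knob top is at 156 mm under 28 N — the bolt is fully down. Next the plain leaf.

>>> apply_moves([
  [[0,0,-30,0,0,0,0],[0,0,-70,0,0,0,0.3],[-12,-33,-80,0,0,0,0.6],[-28,-78,-80,0,0,0,0.6],[-44,-123,-80,0,0,0,0.6],[-60,-167,-80,0,0,0,0.6],[-72,-200,-80,0,0,0,0.6],[-77,-213,-80,0,0,0,0.6],[-77,-213,-80,0,0,0,0.6],[-77,-213,-80,0,0,0,0.6]],
])

```text
clock: 41.98
eef_pos: [424.7, 200.4, 233.9]
eef_rot: [[0.993, 0.117, 0.001], [0.117, -0.993, -0.0], [0.001, 0.0, -1.0]]
force: [0.4, -0.6, -0.1]
gripper_width: 51.8
gripper_force: 0.0
```

```bash
python3 - <<'E'
from h import *
s=where()
S=grab_frame("side")
cv2.imwrite("pics/s10.png",cv2.resize(S["img"][160:310,180:300,::-1],(480,600),interpolation=cv2.INTER_CUBIC))
k=np.array([327,457])/3+[130,100]-.33
for th in np.arange(1.4,1.76,.05):
    b=post(th,1,hx=-3,r=(-51,-83));print(round(th,2),b.round(1),(proj(S,L2W(LP,(*b,142)))-k).round(1))
print(W2L(ray(S,k,142)))
E
```

```text
t 41.98 local [-88.1 192.7] z 233.9 yaw 6.72 F [ 0.4 -0.6 -0.1] w 51.8 gf 0.0
1.4 [-93.5 186.2] [ 7.  -3.2]
1.45 [-91.5 190.6] [ 5.4 -2.2]
1.5 [-89.4 195. ] [ 3.7 -1.4]
1.55 [-87.  199.3] [ 2.  -0.5]
1.6 [-84.5 203.4] [0.2 0.2]
1.65 [-81.7 207.4] [-1.7  0.9]
1.7 [-78.7 211.3] [-3.6  1.5]
1.75 [-75.6 215. ] [-5.5  2. ]
[-83.8357431  203.03727762]
```

View pics/s10.png

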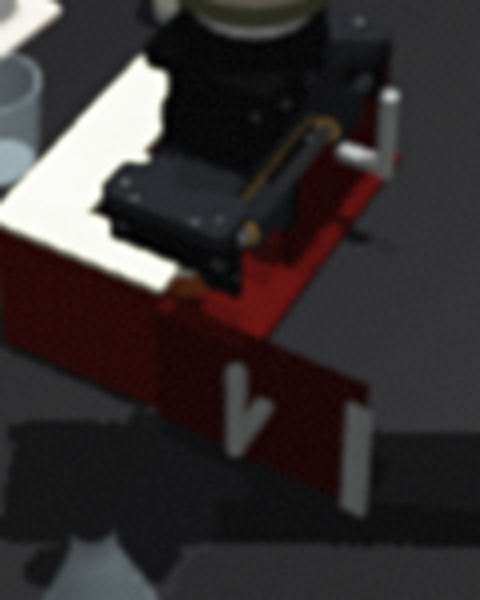

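The post top is at (235,370); the hinge model with hx=-3 fits within 0.3 px at 1.6 rad: post at local (-84,203). Grip it above the leaf's top edge.

>>> apply_moves([
  [[4,-10.5,10,0,0,0,0.5],[4,-10.5,40,0,0,0,0.45],[4,-10.5,75,0,0,0,0.45],[4,-10.5,100,0,0,0,0.45],[4,-10.5,113,0,0,0,0.45],[4,-10.5,113,0,0,0,0.45],[4,-10.5,113,0,0,0,0],[4,-10.5,113,0,0,0,0],[4,-10.5,113,0,0,0,0],[4,-10.5,113,0,0,0,0]],
])

```text
clock: 43.28
eef_pos: [427.3, 212.6, 121.3]
eef_rot: [[0.993, 0.119, 0.002], [0.119, -0.993, 0.0], [0.002, -0.0, -1.0]]
force: [2.7, -0.7, 1.8]
gripper_width: 11.1
gripper_force: 30.0
```

```bash
python3 - <<'E'
from h import *
s=where()
p0=post(1.6,1,hx=-3,r=(-51,-83))
for th in np.linspace(1.6,0,17):print(round(th,2),((post(th,1,hx=-3,r=(-51,-83))-p0)*[1,-1]).round(1))
E
```

```text
t 43.27 local [-84.1 204.5] z 121.3 yaw 6.84 F [ 2.7 -0.7  1.8] w 11.1 gf 30.0
1.6 [ 0. -0.]
1.5 [-4.9  8.4]
1.4 [-9.  17.3]
1.3 [-12.1  26.5]
1.2 [-14.4  35.9]
1.1 [-15.6  45.6]
1.0 [-15.9  55.3]
0.9 [-15.2  65. ]
0.8 [-13.6  74.6]
0.7 [-11.  84.]
0.6 [-7.5 93.1]
0.5 [ -3.1 101.8]
0.4 [  2.2 110. ]
0.3 [  8.2 117.6]
0.2 [ 15.  124.6]
0.1 [ 22.4 130.9]
0.0 [ 30.5 136.4]
```

>>> apply_moves([
  [[-5,8.5,0,0,0,0,0],[-9,17,0,0,0,0,0],[-12,26.5,0,0,0,0,0],[-14.5,36,0,0,0,0,0],[-15.5,45.5,0,0,0,0,0],[-16,55,0,0,0,0,0],[-15,65,0,0,0,0,0],[-13.5,74.5,0,0,0,0,0],[-11,84,0,0,0,0,0],[-7.5,93,0,0,0,0,0],[-3,102,0,0,0,0,0],[2,110,0,0,0,0,0],[8,117.5,0,0,0,0,0],[15,124.5,0,0,0,0,0],[22.5,131,0,0,0,0,0],[29,136,0,0,0,0,0],[31.5,137,0,0,0,0,0],[31.5,137,0,0,0,0,0]],
])

```text
clock: 45.52
eef_pos: [474.3, 80.3, 121.3]
eef_rot: [[0.993, 0.119, 0.001], [0.119, -0.993, 0.001], [0.001, -0.001, -1.0]]
force: [-0.1, 0.6, 5.3]
gripper_width: 10.8
gripper_force: 30.0
```

```bash
python3 - <<'E'
from h import *
s=where()
E
```

```text
t 45.52 local [-52.8  67.6] z 121.3 yaw 6.83 F [-0.1  0.6  5.3] w 10.8 gf 30.0
```

>>> apply_moves([
  [[2,0,0,0,0,0,0],[4,0,0,0,0,0,0],[5,0,0,0,0,0,0],[5,0,0,0,0,0,0]],
])

```text
clock: 46.02
eef_pos: [477.9, 78.8, 121.2]
eef_rot: [[0.993, 0.117, -0.003], [0.117, -0.993, -0.001], [-0.003, 0.001, -1.0]]
force: [-9.5, -7.3, 17.0]
gripper_width: 10.6
gripper_force: 30.0
```

```bash
python3 - <<'E'
from h import *
s=where()
E
```

```text
t 46.02 local [-49.5  65.8] z 121.2 yaw 6.74 F [-9.5 -7.3 17. ] w 10.6 gf 30.0
```

>>> apply_moves([
  [[2,0,0,0,0,0,0],[3,0,0,0,0,0,0],[3,0,0,0,0,0,0],[3,0,0,0,0,0,0.4],[3,0,0,0,0,0,0.4],[3,0,-20,0,0,0,0.4],[3,0,-55,0,0,0,0.4],[-20,-40,-90,0,0,0,0.4],[-20,-90,-110,0,0,0,0.4],[-20,-140,-110,0,0,0,0.4],[-20,-190,-110,0,0,0,0.4],[-20,-230,-110,0,0,0,0.4],[-20,-230,-110,0,0,0,0.4]],
])

```text
clock: 47.65
eef_pos: [430.5, 310.1, 230.2]
eef_rot: [[0.992, 0.124, 0.001], [0.124, -0.992, -0.002], [0.001, 0.002, -1.0]]
force: [-0.4, 0.3, -0.2]
gripper_width: 34.9
gripper_force: 0.0
```

```bash
python3 - <<'E'
from h import *
s=where()
T=grab_frame("top");S=grab_frame("side")
a=cv2.resize(S["img"][140:290,160:310,::-1],(400,400),interpolation=cv2.INTER_CUBIC);b=cv2.resize(T["img"][110:260,180:330,::-1],(400,400),interpolation=cv2.INTER_CUBIC)
cv2.imwrite("pics/s11.png",np.hstack([a,b]))
for th in(0,.03,.06,.1):
    for n,f in(("S",S),("T",T)):
        o,q=((160,140),(180,110))[n=="T"],post(th,1,hx=-3,r=(-51,-83));k=post(th,1,hx=-3,r=(-15,-152))
        print(th,n,"post px",((proj(f,L2W(LP,(*q,142)))-o+.5)*400/150).round(0),"strip",((proj(f,L2W(LP,(*k,116)))-o+.5)*400/150).round(0))
E
```

```text
t 47.65 local [-69.6 301. ] z 230.2 yaw 7.15 F [-0.4  0.3 -0.2] w 34.9 gf 0.0
0 S post px [254. 195.] strip [254. 160.]
0 T post px [124. 267.] strip [186. 228.]
0.03 S post px [255. 197.] strip [258. 162.]
0.03 T post px [123. 269.] strip [186. 232.]
0.06 S post px [257. 199.] strip [261. 164.]
0.06 T post px [122. 272.] strip [186. 236.]
0.1 S post px [258. 202.] strip [266. 167.]
0.1 T post px [120. 275.] strip [185. 242.]
```

View pics/s11.png

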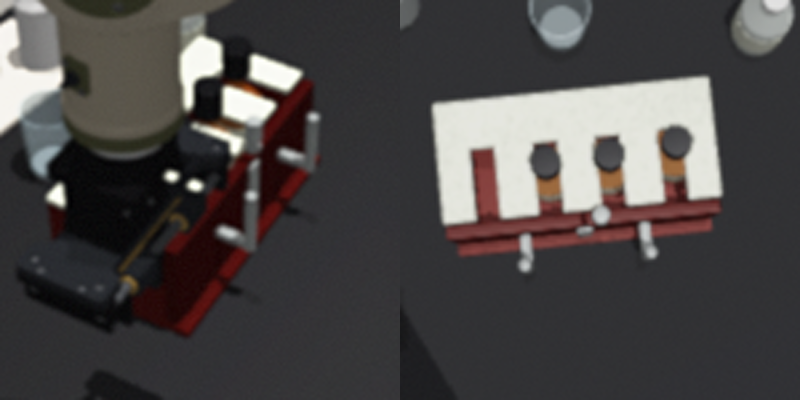

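Both leaves are shut: the plain post's top is at (125,266) in the top panel against (124,267) predicted for 0 rad. The knob is down and all three caps show above the roof. The robot is clear, so I hand in.

```bash
python3 -c "
from cell import *
print(job_done())"
```

```text
the job is handed in; nothing more can be done
None
```

I handed the job in. Both amber bottles on the bench are in the two slots behind the bolted leaf. That leaf is shut with its bolt fully down, and the plain leaf was shut over it last. The stored bottle is still in its slot, and I saw no sign that the flask, jar or bowl was touched, though I took no closing picture of them. `job_done()` returned no verdict.

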